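# Index the pump carrier to the test head and bring the head in

### The job

Slide the carrier with the clamped pump barrel along its rail to the station where the sliding test head stands (not the one with the fixed dial block), so that it rests in that station's detent, without overrunning the station. Then slide the test head forward until it is fully home against its stop, with its nose between the carrier's two cheeks, and leave the carrier in its detent; do not disturb the loose things around.

Things in the scene. Friction and masses are not known exactly. Their poses are not given: they have to be found in the camera images.
- rail: steel rail, 420 mm long on a base plate 100 mm wide; strip 56 mm wide, its top 28 mm above the table. Origin: centre of the underside; y along the rail, x square to it, away from the robot. Stations at y = +120 and -120 mm, each a pair of ribs (3.5 mm proud, 16 mm apart): the carrier's sprung roller drops between them and holds the carrier true; about 6 N push it in or out
- carrier (a joint): travel of the carrier along the rail's y axis (m): 0 mid-rail, +0.120 and -0.120 in the detents, ends at +-0.155; starts between the stations. Aluminium plate 90 x 96 mm, top 48 mm above the table; near side an upright tab, middle a clamped lying steel pump barrel (top 89 mm above the table), far edge two upright cheeks 30 mm apart, top 88 mm
- carrier_tab (a point): grip point of the carrier's upright tab, 14 mm below its top: the tab is 16 mm thick along the rail, 22 mm across it and stands from 48 to 104 mm above the table. Axes as the rail's
- carrier_port (a point): small brass port on the end of the pump barrel, on the carrier's middle line between the two cheeks, 75 mm above the table, 34 mm from the rail's middle line on the far side. Axes as the rail's
- head_unit: bed of the test head, 120 x 70 mm, bolted beyond the rail at one of the two stations (either). Origin: centre of the underside, level with the station along the rail. Axes as the rail's; the bed's middle lies 118 mm beyond the rail's middle line
- head (a joint): travel of the test head on its bed towards the rail (bed's -x) (m): 0 fully back, 0.050 home on its stop; starts near the back, moves with about 2 N, stays where left. Grey block 42 x 44 mm, top 101 mm above the table, with a steel nose 16 mm thick at 75 mm height pointing at the rail; it goes between the carrier's cheeks, 7 mm free each side
- head_tab (a point): grip point of the upright dark tab on top of the test head, 17 mm below its top: the tab is 16 mm thick along the head's travel, 28 mm wide along the rail and stands from 101 to 145 mm above the table. Axes as the bed's
- meter: fixed block with an upward dial, 90 x 70 mm, 81 mm high, bolted at the other station; nothing on it moves. Origin: centre of the underside
- barrel: loose black pump barrel standing on the table, up to 52 mm thick, 80 mm high; leave alone. Origin: centre of the underside
- spanner: loose steel spanner lying on the table, 170 mm long along its x axis; leave alone. Origin: middle of the underside
- gauge_box: loose steel gauge box with a carrying handle, 90 x 130 mm, 110 mm high, to the left beyond the rail; leave alone. Origin: centre of the underside
Mind the look-alikes: they are no part of the job. Leave any orange or purple look-alike of the head_unit alone.

How it is judged (in metres and radians):
On the way, in this order (a step that is already met when the one before it is completed fails the run):
1. the carrier is in the detent of the test head's station (within 4 mm), the head still back (travel under 25 mm) (y of carrier_port in the frame of head_unit between -0.004 and 0.004 m and value of joint head below 0.025 m), for 0.2 s.
2. the test head is home on its stop (travel over 47 mm) (value of joint head above 0.047 m), for 0.2 s.
At the end, for the whole second after the job is handed in: The carrier rests in the detent of the test head's station, its middle within 3 mm of the station, and the test head is home, its travel over 47 mm of 50; both at rest (y of carrier_port in the frame of head_unit between -0.003 and 0.003 m and value of joint head above 0.047 m and velocity of joint carrier between -0.01 and 0.01 m/s and velocity of joint head between -0.01 and 0.01 m/s); the robot touches nothing.
It fails at once if the carrier is run 20 mm or more past a station (value of joint carrier above 0.14 m or value of joint carrier below -0.14 m).
It fails at once if a loose bystander (black barrel, spanner, gauge box) is moved more than 25 mm (distance of any of barrel, spanner, gauge_box from where it was at the start of the episode above 0.025 m).
It also fails if it takes over 43 s, if anything falls off the work surface, if the arm or the gripper's body presses on something with over 40 N, if the wrist force passes 120 N, or if a joint passes its speed limit or range.

### The arm

A 6-joint arm with a two-finger parallel gripper is mounted at the origin on the work surface. World frame = base frame: x ahead of the robot, y to its left, z up, the work surface at z = 0. Lengths are in mm, angles in rad, forces in N, time in s.
With the tool pointing down it reaches from about 325 to 875 mm from the base axis. Payload 4.4 kg.
Tool frame: the origin (TCP) lies on the centre line of the jaws, within the pads' length; the fingertips stand ahead of it and the grasp point (between the pads) lies 6 mm ahead of it (ctrl.tcp_to_tips is the z of the fingertips in the tool frame, in mm); z points along the fingers, y is the line along which they close (so a half turn about z gives the same grasp; the last joint's range is limited). The gripper opens to 85 mm and grips with 20 to 120 N. Pads are 22 mm wide; open, the fingers measure 114 mm over their backs; the gripper's body (76 mm by 85 mm) begins 54 mm behind the grasp point. The pads swing forward as they close: fully open they stand 13 mm farther back than shut.
Start: joints at [1.183, 0.207, 1.542, -0, 1.393, -0.15], TCP at [135.46, 558.819, 256.282] pointing down, gripper open.
Joint ranges: [-2.73, 2.73], [-0.86, 2.22], [0.23, 2.46], [-1.11, 4.25], [0.08, 2.63], [-2.82, 2.82]. Speed limits (rad/s): [2.79, 2.79, 3.14, 3.14, 3.14, 3.14].

### API

Orientations are given as a 3x3 rotation matrix whose columns are the frame's x, y, z axes.
In Python, from plant import ctrl, sensors, optics gives the robot as it stands. Calls block until the motion is done:
- ctrl.move_ptp(position, orientation): joint-space move of the TCP to a pose.
- ctrl.move_l(position, rot=None, vel=150, threshold=None): straight line of the TCP; rot=None keeps the orientation; vel is the mean speed in mm/s. With threshold (N) it stops when the force on the tool has changed by that much, and returns True; else False.
- ctrl.set_joints(angles): joint-space move.
- ctrl.gripper_to(opening, force=None): finger opening in mm; force is the grip in N (None keeps the last); returns when the fingers have stopped.
- ctrl.hold(seconds).
- ctrl.solve_ik(position, orientation): joint angles nearest the present ones, or None.
- sensors.read_state(): the state.
- optics.grab_frame(name): name is "scene" or "top"; returns (picture, depth): 420x560x3 uint8, red, green, blue; 420x560 float32, mm along the optical axis (not along the pixel's ray), 0 where there is no reading.
- optics.camera_params(name): a dict with "mtx" (3x3 intrinsics, pixels), "k1" (the pictures are not rectified: a ray, as slopes to the right and down, at radius r is drawn at 1 + k1 r^2 times it, then the intrinsics apply), "R" (3x3) and "t" (3): a world point X has camera coordinates R X + t. Camera axes: x right, y down, z forward; pixel columns grow to the right and rows downward; lengths in mm; the calibration is good to about 2 mm. A picture is of the moment at which its call begins. camera_params takes no time and is no camera call.
A pose or a line that the arm cannot do raises ctrl.MotionError and nothing moves.
- ctrl.finish_job(): hands the job in; it is judged then, once.
The state is a dict: "t": time; "q": joint angles; "qvel": joint speeds; "tau": joint torques, N m; "eef_pos": TCP position; "eef_rot": TCP orientation; "force": force on the tool from outside, world axes, zero at the start; "wrist_torque": the same for the moment, N m; "grip_width": finger opening in mm; "grasp_force": force on a finger pad.
Only numpy, scipy, OpenCV 4.12 (cv2) and the standard library are available. Lean on these libraries where they do the work, as an engineer would, in place of code of your own. Each camera call takes 0.05 s, during which the arm holds its last target. There are 200 camera calls.

## Working session

There is one attempt and no reset: what is moved stays moved. The work goes in short steps, each a Python script; the robot and the scene stay as the last script left them, time stands still between calls to the robot, and variables do not carry over. Pictures are saved under pics/ and viewed, at most 10 in all, crops included, and the job is handed in when it is done.

```bash
mkdir -p pics; ls; cat > h.py <<'E'
import numpy as np, cv2
from plant import ctrl, sensors, optics
def cloud(n):
    im,d=optics.grab_frame(n); p=optics.camera_params(n); K=p["mtx"];h,w=d.shape
    u,v=np.meshgrid(np.arange(w),np.arange(h))
    pts=np.stack([u,v],-1).reshape(-1,1,2).astype(float)
    s=cv2.undistortPoints(pts,K,np.array([p["k1"],0,0,0.])).reshape(h,w,2)
    c=np.dstack([s*d[...,None],d]).astype(float)
    X=(c-np.array(p["t"]))@np.array(p["R"]); X[d==0]=np.nan
    return im,d,X
E
python3 - <<'E'
from h import *
for n in ("scene","top"):
    im,d,X=cloud(n); cv2.imwrite(f"pics/{n}.png",im[...,::-1]); np.savez(f"{n}.npz",im=im,d=d,X=X)
    p=optics.camera_params(n); print(n,p["k1"],-np.array(p["R"]).T@p["t"],(d==0).mean())
E
```

```text
pics
scene -0.1149347502203832 [1189.24594735  323.66729046 1112.85149384] 0.0038945578231292517
top 0.006266726360584092 [ 380.29966223   -6.65531471 1511.23425938] 0.004030612244897959
```

View pics/scene.png

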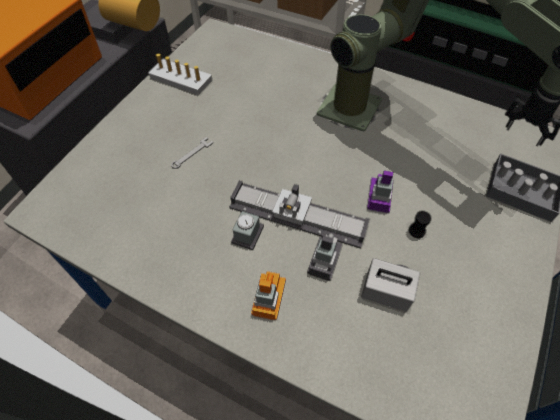

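View pics/top.png

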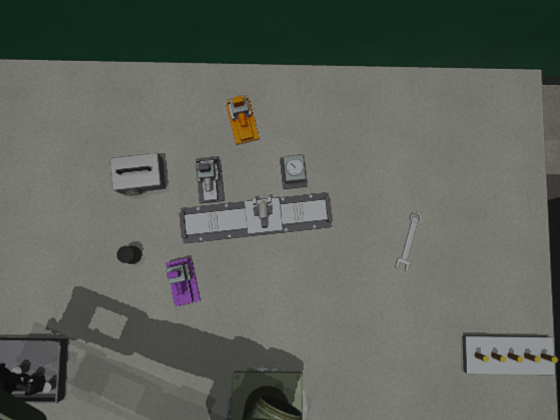

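The scene view shows the carrier at about (292,205), the dial block at (246,228) and the grey head at (325,252). In the top view these are at (264,213), (293,168) and (208,178).

Head candidates in the top view are grey (208,178), orange (240,118) and purple (182,280). The grey one fits: it is bolted square to the rail at the +y station. The coloured ones stand loose and askew. I'll confirm this in a crop.

```bash
cat > m.py <<'E'
from h import *
D=np.load("top.npz"); im,X=D["im"],D["X"]
c=im[90:310,160:340]; cv2.imwrite("pics/crop_top.png",cv2.resize(c,None,fx=2.7,fy=2.7,interpolation=cv2.INTER_CUBIC)[...,::-1])
S=np.load("scene.npz"); c=S["im"][170:330,220:400]; cv2.imwrite("pics/crop_scene.png",cv2.resize(c,None,fx=3.6,fy=3.6,interpolation=cv2.INTER_CUBIC)[...,::-1])
def sel(X,box,z0,z1):
    u0,v0,u1,v1=box; m=np.zeros(X.shape[:2],bool); m[v0:v1,u0:u1]=1
    return m&(X[...,2]>z0)&(X[...,2]<z1)
def rect(m,X,nm):
    P=X[m][:,:2].astype(np.float32); print(nm,len(P),cv2.minAreaRect(P),"z",np.median(X[m][:,2]),"mean",P.mean(0))
for z in np.arange(0,150,10): print(z,sel(X,(175,190,335,246),z,z+10).sum(),sel(X,(192,152,226,203),z,z+10).sum(),end=" | ")
print()
rect(sel(X,(175,190,335,246),20,36),X,"strip")
rect(sel(X,(175,190,335,246),6,200),X,"rail")
rect(sel(X,(240,190,290,246),41,55),X,"plate")
rect(sel(X,(240,190,290,246),92,112),X,"ctab")
rect(sel(X,(192,152,226,203),120,155),X,"htab top")
rect(sel(X,(192,152,226,203),92,112),X,"hblock")
rect(sel(X,(192,152,226,193),8,200),X,"bed")
rect(sel(X,(275,150,310,190),70,95),X,"meter")
X=S["X"]
rect(sel(X,(270,180,315,225),94,112),X,"S ctab")
rect(sel(X,(305,225,345,280),125,155),X,"S htab")
rect(sel(X,(225,180,370,245),20,36),X,"S strip")
rect(sel(X,(270,180,315,225),42,54),X,"S plate")
E
python3 m.py
```

```text
0 2648 433 | 10 1145 270 | 20 1413 25 | 30 968 161 | 40 697 131 | 50 262 50 | 60 18 14 | 70 96 32 | 80 138 79 | 90 41 56 | 100 48 112 | 110 1 12 | 120 0 9 | 130 0 14 | 140 0 62 | 
strip 2191 ((544.5012817382812, 41.832550048828125), (125.77840423583984, 419.5327453613281), 6.278818130493164) z 28.84287078789369 mean [519.92993  49.20383]
rail 5644 ((519.2241821289062, 43.52558898925781), (156.7494659423828, 449.1625061035156), 0.8579248785972595) z 27.85864886060341 mean [520.73114   45.936787]
plate 784 ((522.7890014648438, 17.870590209960938), (90.41722869873047, 95.76480865478516), 7.351454734802246) z 48.552358191346045 mean [517.8978    17.231182]
ctab 67 ((527.3143920898438, 25.702987670898438), (44.38396072387695, 77.67312622070312), 84.73481750488281) z 103.07634871378393 mean [507.458     16.124712]
htab top 87 ((639.09521484375, 174.19757080078125), (17.40555191040039, 27.84709930419922), 0.37892213463783264) z 144.38762991851937 mean [637.6549  173.61378]
hblock 166 ((639.1524658203125, 174.41978454589844), (43.37174606323242, 44.68222427368164), 6.15385103225708) z 101.56
[... 304 characters left out ...]
246) z 78.39659241335325 mean [651.9397  -64.72705]
S ctab 41 ((500.3266906738281, 16.238018035888672), (23.671138763427734, 15.095322608947754), 6.786129951477051) z 100.9648303281439 mean [502.2989    16.150686]
S htab 87 ((640.5514526367188, 175.02859497070312), (16.42388153076172, 28.685935974121094), 14.946294784545898) z 141.36812843458517 mean [642.78986 175.5233 ]
S strip 1789 ((557.4004516601562, 48.10383605957031), (207.7943878173828, 419.3290710449219), 15.390661239624023) z 26.438329833421353 mean [530.37177   46.384224]
S plate 510 ((524.8379516601562, 18.536067962646484), (94.84076690673828, 96.60380554199219), 6.720524311065674) z 46.22010484827522 mean [527.3868    22.677134]
```

View pics/crop_top.png

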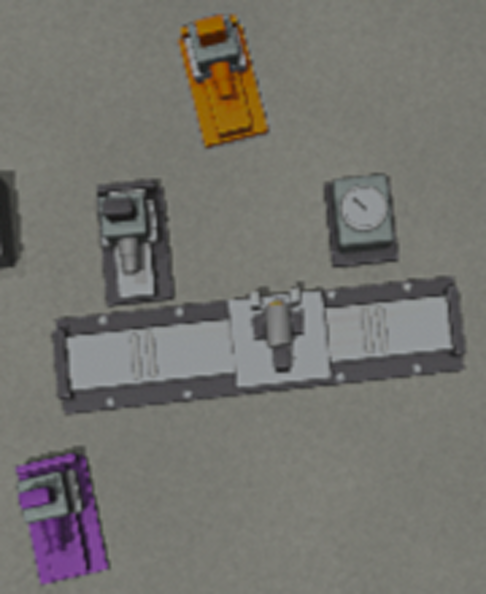

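View pics/crop_scene.png

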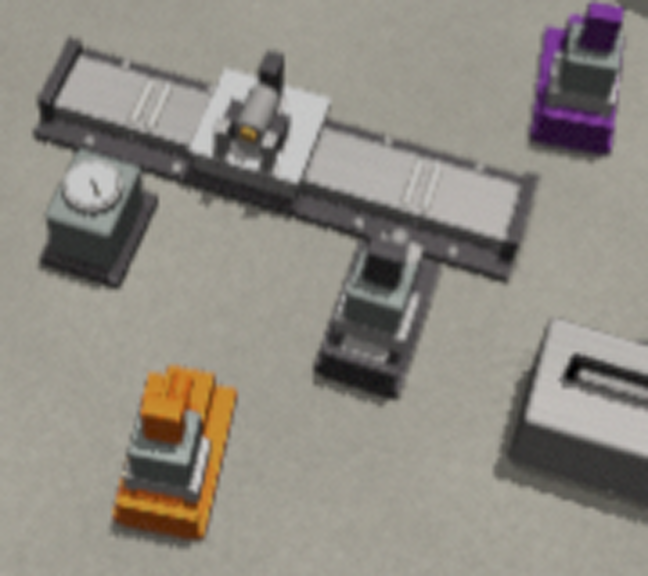

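The crops confirm the grey head with the dark tab at top (208,178), on its dark bed square to the rail at the left (+y) station. The carrier's dark tab is at top-crop (283,358). I'll refine the rail angle with two methods and grip the carrier tab.

```bash
cat >> h.py <<'E'
def rot(y):
    z=np.array([0,0,-1.]); y=np.array([y[0],y[1],0])/np.hypot(*y[:2])
    return np.column_stack([np.cross(y,z),y,z])
def best(pos,y):
    """of the two half-turn equivalent orientations, the one with least last-joint turn"""
    q=np.array(sensors.read_state()["q"]); c=[]
    for s in (1,-1):
        R=rot(s*np.asarray(y)); a=ctrl.solve_ik(pos,R)
        if a is not None: c.append((abs(np.array(a)-q).max(),R))
    return min(c,key=lambda k:k[0])[1]
def st():
    s=sensors.read_state(); print(round(s["t"],2),np.round(s["eef_pos"],1),"F",np.round(s["force"],1),"w",round(s["grip_width"],1),round(s["grasp_force"],1))
E
python3 - <<'E'
from h import *
D=np.load("top.npz"); im,X=D["im"],D["X"]
g=im.min(2); m=np.zeros(g.shape,bool); m[190:246,175:335]=1
m&=(g>120)&(X[...,2]>22)&(X[...,2]<34)
P=X[m][:,:2]
P=P[(P[:,1]>75)|(P[:,1]<-40)]
print(len(P),cv2.minAreaRect(P.astype(np.float32)))
# centre line: mid of 3/97 percentiles of x per y bin
b=[];
for y in range(-150,230,8):
    q=P[abs(P[:,1]-y)<4]
    if len(q)>15: b.append((y,np.percentile(q[:,0],3),np.percentile(q[:,0],97)))
b=np.array(b); print(np.polyfit(b[:,0],b[:,1:].mean(1),1),np.polyfit(b[:,0],b[:,1],1),np.polyfit(b[:,0],b[:,2],1))
print(np.round(np.median(b[:,2]-b[:,1]),1), ctrl.tcp_to_tips)
th=np.radians(6.7); yd=np.array([-np.sin(th),np.cos(th),0])
p=np.array([500.5,15.8,210.]); R=best(p,yd)
ctrl.gripper_to(50,force=60); ctrl.move_ptp(p,R); st(); print(sensors.read_state()["q"])
E
```

```text
1753 ((549.480224609375, 42.5643310546875), (116.76683044433594, 393.43634033203125), 6.497424125671387)
[-1.15360575e-01  5.25456787e+02] [-1.24281916e-01  4.99263464e+02] [-1.06439234e-01  5.51650109e+02]
51.0 25.0
2.88 [500.5  16.5 210.1] F [-1.   0.6  0.5] w 49.8 0.0
[-1.40180596e-01  9.30948881e-02  1.77127446e+00  2.73852924e-04
  1.27710060e+00  1.31226788e+00]
```

```bash
python3 - <<'E'
from h import *
th=np.radians(6.58); yd=np.array([-np.sin(th),np.cos(th),0])
p=np.array([500.5,15.8,96.])
if ctrl.move_l(p,vel=100,threshold=15): print("contact")
st(); ctrl.gripper_to(10,force=60); st()
e=np.array(sensors.read_state()["eef_pos"]); H=np.array([639.7,174.6,0])
d=(H-e)@yd; print("d",d)
ctrl.move_l(e+yd*(d-30),vel=70); st()
for k in (-20,-16,-12,-8,-4,0):
    ctrl.move_l(e+yd*(d+k),vel=30); print(k,end=" "); st()
E
```

```text
4.17 [501.2  15.7  96.7] F [ 0.8  0.4 -0.3] w 49.7 0.0
4.57 [500.9  15.7  96.7] F [-1.6  0.3  4.1] w 15.0 59.2
d 141.96335022139326
6.32 [487.1 127.1  96.7] F [-3.8 -0.3  5.1] w 15.2 59.5
-20 6.8 [485.8 137.1  96.7] F [-4.3 -0.3  5.6] w 14.9 59.5
-16 7.08 [485.4 140.4  96.7] F [-4.  -2.5  5.2] w 15.1 59.6
-12 7.37 [485.  144.1  96.7] F [-4.1 -2.7  7.3] w 15.3 59.6
-8 7.65 [484.4 148.8  96.7] F [-4.4 -0.4  5.8] w 14.9 59.6
-4 7.93 [483.7 153.8  96.7] F [-4.8  3.3  6. ] w 15.3 59.6
0 8.22 [483.5 156.   96.7] F [-4.6 -3.4  6.3] w 15.1 59.6
```

```bash
python3 - <<'E'
from h import *
th=np.radians(6.58); yd=np.array([-np.sin(th),np.cos(th),0]); xd=np.array([np.cos(th),np.sin(th),0])
e=np.array(sensors.read_state()["eef_pos"])
ctrl.move_l(e-yd*1.8,vel=20); st()
ctrl.gripper_to(50); st()
e=np.array(sensors.read_state()["eef_pos"]); ctrl.move_l([e[0],e[1],215],vel=200); st()
# stand clear: above head tab but well back in y, then look
p=np.array([640,174.6,215.]); ctrl.move_ptp(p-yd*150,best(p,xd)); st()
im,d,X=cloud("top"); S=cloud("scene"); np.savez("a.npz",im=im,X=X,sim=S[0],sX=S[2])
c=np.hstack([cv2.resize(im[130:260,150:290],(560,520),interpolation=cv2.INTER_CUBIC)]); cv2.imwrite("pics/a.png",c[...,::-1])
for n,X in (("top",X),("scene",S[2])):
    A=(X[...,:2]-np.array([639.7,174.6]))@np.column_stack([xd[:2],yd[:2]])
    m=(abs(A[...,0]+138)<20)&(abs(A[...,1])<25)&(X[...,2]>94)&(X[...,2]<112)
    pl=(abs(A[...,0]+115)<56)&(abs(A[...,1])<62)&(X[...,2]>42)&(X[...,2]<54)
    hd=(abs(A[...,0])<20)&(abs(A[...,1])<25)&(X[...,2]>130)&(X[...,2]<155)
    for k,mm in (("tab",m),("plate",pl),("headtab",hd)):
        if mm.sum()>5:
            q=A[mm]; print(n,k,mm.sum(),np.round(np.percentile(q,[2,98],axis=0).mean(0),1),np.round(np.ptp(np.percentile(q,[2,98],axis=0),axis=0),1))
E
```

```text
8.5 [483.6 154.4  96.7] F [-1.   0.8  3.1] w 15.2 59.2
8.93 [483.7 154.2  96.6] F [0.3 0.6 0.3] w 50.2 0.0
9.67 [482.9 154.1 213.9] F [-0.   0.2 -0. ] w 49.7 0.0
11.25 [656.6  25.9 214.1] F [ 0.3 -0.2  1. ] w 50.3 0.0
top tab 22 [-151.    -1.1] [13.3 13.9]
top plate 297 [-118.6   19.5] [102.1  52.3]
top headtab 78 [-0.8 -0.2] [16.1 27.1]
scene tab 27 [-151.5   -0.5] [12.6 14. ]
scene plate 500 [-128.5   -0.8] [80.7 93.3]
scene headtab 74 [1.3 0.8] [15.3 26.1]
```

View pics/a.png

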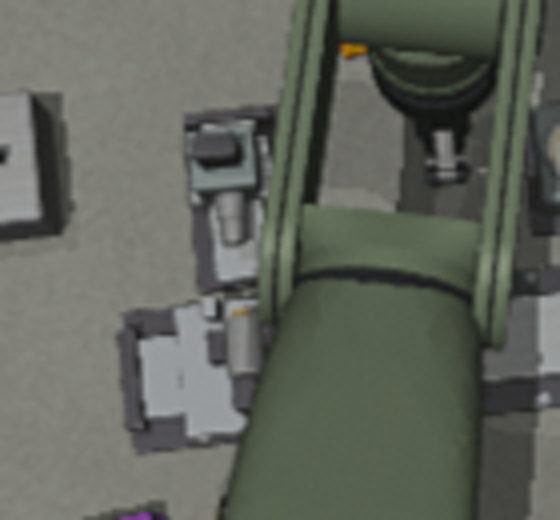

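The port at crop (241,320) lines up with the head nose at (232,225), and scene offsets are within about 1.5 mm. With the force pattern during the slide, this shows the carrier is in the detent. Next I move the head.

```bash
python3 - <<'E'
from h import *
th=np.radians(6.58); yd=np.array([-np.sin(th),np.cos(th),0]); xd=np.array([np.cos(th),np.sin(th),0])
p=np.array([639.7,174.6,215.]); ctrl.gripper_to(60); ctrl.move_ptp(p,best(p,xd)); st()
p[2]=135; print(ctrl.move_l(p,vel=100,threshold=15)); st()
ctrl.gripper_to(10,force=40); st()
e=np.array(sensors.read_state()["eef_pos"])
print(ctrl.move_l(e-xd*30,vel=50,threshold=20)); st()
r=ctrl.move_l(e-xd*54,vel=25,threshold=20); print(r); st()
f=np.array(sensors.read_state()["eef_pos"]); print("travelled",(e-f)@xd,(e-f)@yd)
E
```

```text
12.27 [639.6 175.1 215.1] F [ 0.  -0.5  0.4] w 59.9 0.0
False
13.22 [640.4 174.7 135.9] F [ 0.4  0.3 -0.1] w 60.1 0.0
13.68 [639.9 174.7 135.8] F [-1.  -0.6  3.6] w 15.3 40.8
False
14.43 [609.3 170.9 135.8] F [-2.2 -1.7  3.4] w 15.4 41.1
True
15.12 [595.7 169.2 135.8] F [2.3 0.9 2.3] w 15.5 42.1
travelled 44.49487932968906 0.40351823592511415
```

```bash
python3 - <<'E'
from h import *
th=np.radians(6.58); yd=np.array([-np.sin(th),np.cos(th),0]); xd=np.array([np.cos(th),np.sin(th),0])
e=np.array(sensors.read_state()["eef_pos"])
print(ctrl.move_l(e-xd*5,vel=15,threshold=20)); st()
f=np.array(sensors.read_state()["eef_pos"]); print("more",(e-f)@xd)
ctrl.gripper_to(50); st()
ctrl.move_l([f[0],f[1],230],vel=200)
ctrl.set_joints([1.183,0.207,1.542,0,1.393,-0.15]); st()
im,d,X=cloud("top"); S=cloud("scene")
cv2.imwrite("pics/b.png",np.hstack([cv2.resize(im[150:250,160:260],(390,390),interpolation=cv2.INTER_CUBIC),cv2.resize(S[0][190:290,270:370],(390,390),interpolation=cv2.INTER_CUBIC)])[...,::-1])
O=np.array([639.7,174.6])
for n,X in (("top",X),("scene",S[2])):
    A=(X[...,:2]-O)@np.column_stack([xd[:2],yd[:2]])
    for k,cx,hx,hy,z0,z1 in (("tab",-140,20,25,94,112),("plate",-115,56,62,42,54),("headtab",-45,25,25,130,155)):
        m=(abs(A[...,0]-cx)<hx)&(abs(A[...,1])<hy)&(X[...,2]>z0)&(X[...,2]<z1)
        if m.sum()>5: q=np.percentile(A[m],[2,98],axis=0); print(n,k,m.sum(),np.round(q.mean(0),1),np.round(np.ptp(q,axis=0),1))
E
```

```text
True
15.49 [595.6 169.2 135.9] F [ 5.1 -0.2  1.6] w 15.4 48.5
more 0.10251391393496992
15.92 [595.8 168.8 135.5] F [-0.2 -0.6 -0.2] w 50.2 0.0
18.7 [136.1 558.6 255.7] F [0.1 0.2 0. ] w 49.7 0.0
top tab 31 [-151.6   -2. ] [16.4 15.8]
top plate 621 [-118.    -1.5] [103.1  93.8]
top headtab 75 [-44.1  -1. ] [16.  26.2]
scene tab 28 [-152.3   -0.5] [13.6 14. ]
scene plate 428 [-129.6   -0.9] [80.8 93.8]
scene headtab 83 [-40.6   0.4] [15.6 27.4]
```

View pics/b.png

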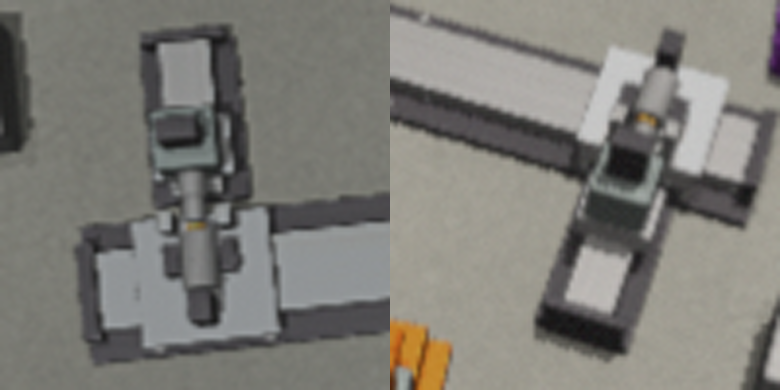

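The picture shows the nose at (190,190) seated between the cheeks, pointing at the port (195,226). The head came up against a hard stop twice at the same place, and the carrier stayed in line with it. Handing in.

```bash
python3 -c "
from plant import ctrl; print(ctrl.finish_job())"
```

```text
the job is handed in; nothing more can be done
None
```

I handed the job in: camera and force readings show the carrier in the test head's detent and the head home against its stop with its nose between the cheeks; the robot touched nothing else that I know of, though I did not re-measure the loose things, and no verdict came back.

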